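# Show the row of air holes on a plaster mould's rim

## Robot

A 6-joint arm with a two-finger parallel gripper is mounted at the origin on the work surface. World frame = base frame: x ahead of the robot, y to its left, z up, the work surface at z = 0. Lengths are in m, angles in rad, forces in N, time in s.
With the tool pointing down it reaches from about 0.35 to 0.975 m from the base axis. Payload 4.9 kg.
Tool frame: the origin (TCP) lies at the very end of the fingers, on their centre line; the grasp point (between the pads) lies 19 mm behind it; x points along the fingers, y is the direction in which the jaws open and shut, and the axes are right-handed (so a half turn about x gives the same grasp; the last joint's range is limited). The gripper opens to 85 mm and grips with 20 to 120 N. Pads are 22 mm wide; open, the fingers measure 114 mm over their backs; the gripper's body (76 mm by 85 mm) begins 54 mm behind the grasp point. The pads swing forward as they close: fully open they stand 13 mm farther back than shut.
Start: joints at [-1.383, 0.053, 1.613, -0, 1.476, -0.119], TCP at [0.189, -0.596, 0.231] pointing down, gripper open.
Joint ranges: [-3.01, 3.01], [-1.01, 2.22], [0.06, 2.58], [-1.02, 4.17], [0.09, 2.62], [-3.14, 3.14]. Speed limits (rad/s): [2.57, 2.57, 3.14, 3.14, 3.14, 3.14].

## Interface

Orientations are given as a unit quaternion [w, x, y, z].
In Python, from plant import manip gives the robot as it stands.
- The arm moves only by the tool play_rows, never from a script. Its argument "plan" is a list of rows, each a list of 5 numbers: the shift along the tool's x, y, z in mm, then the turn about the tool's x in rad, then the closure, from -1 (fully open) to 1 (shut). A call has 1 to 8 rows; each row is the pose to reach, as a shift and turn from the pose commanded when the call began, along the tool's axes at that moment; what a row does not reach only later rows make up. A row lasts 1/8 s, in which the tool goes at most 62.5 mm and 10.7 degrees, less where a joint would pass 70% of its speed; a pose out of reach is approached as far as the arm can. A call with a gripper value outside its range is refused whole. The fingers move at their own pace and stop on an object; the grip force is fixed at half the most. Time passes only in rows, so rows that repeat a pose let the fingers close. It gives the time, the measured TCP pose, the force and the opening at its end, in the units of the state.
- manip.state(): the state, without advancing time (a new reading comes with each control period).
- manip.grab_frame(name): name is "side" or "top" or "wrist"; returns a dict with "img" (400x640x3 uint8, red, green, blue), "range_z" (400x640 float32, m along the optical axis (not along the pixel's ray), 0 where there is no reading), "fx", "fy", "cx", "cy" (pixels), "origin" and "rotation" of the camera in the world. Camera axes: x right, y up, looking along -z (the intrinsics and any distortion apply to the point x, -y, -z); pixel columns grow to the right and rows downward; lengths in m; the calibration is good to about 2 mm. A picture is of the moment at which its call begins.
- manip.job_done(): hands the job in, once; it reports no verdict.
The state is a dict: "time": time; "joint_pos": joint angles; "joint_vel": joint speeds; "joint_efforts": joint torques, N m; "tool_pos": TCP position; "tool_rot": TCP orientation; "contact_force": force on the tool from outside, world axes, zero at the start; "ft_torque": the same for the moment, N m; "gripper_width": opening from 0.0 (shut) to 1.0 (fully open).
Only numpy, scipy, OpenCV 4.12 (cv2) and the standard library are available. Lean on these libraries where they do the work, as an engineer would, in place of code of your own. Each camera call takes 0.05 s, during which the arm holds its last target. There are 200 camera calls.

## Task

Show your colleague the four air holes in the rim of the plaster mould: starting at the hole next to the blue natch, run your closed fingertips, pointing straight down, along the curved rim to the hole next to the orange natch, staying within about 1 cm above it or just touching, and pausing for half a second over each hole. Finish, and stay there, with the fingertips resting gently on the rim at that last hole. Do not press hard, lift or shift the mould, pick up or knock the two natches, or disturb the other things on the bench.

Things in the scene. Friction and masses are not known exactly. Their poses are not given: they have to be found in the camera images.
- mould: White plaster mould section with a pink sloping inner face, standing loose on the bench, about 1.8 kg. Its flat white rim is a level arc, 60 mm above the bench, 44 mm wide, 280 mm long on the centre line, of 170 mm centre-line radius. The origin lies on the bench under the middle of the rim's centre line; z up; the arc bulges to +x, its centre of curvature is at x = -170 mm, y = 0, and its ends lie towards +y and -y. Plaster is hard: a fingertip meets a rigid surface.
- hole1 (a point): Air hole 1 of 4, a black spot about 12 mm across on the rim's centre line (too small for a fingertip, which simply rests on the rim). Point on the rim's top surface, at the hole's centre. Holes are numbered from the mould's +y end to its -y end, 54 mm apart along the arc. The one to start from depends on where the blue natch is.
- hole2 (a point): Air hole 2 of 4, a black spot about 12 mm across on the rim's centre line (too small for a fingertip, which simply rests on the rim). Point on the rim's top surface, at the hole's centre. Holes are numbered from the mould's +y end to its -y end, 54 mm apart along the arc. The one to start from depends on where the blue natch is.
- hole3 (a point): Air hole 3 of 4, a black spot about 12 mm across on the rim's centre line (too small for a fingertip, which simply rests on the rim). Point on the rim's top surface, at the hole's centre. Holes are numbered from the mould's +y end to its -y end, 54 mm apart along the arc. The one to start from depends on where the blue natch is.
- hole4 (a point): Air hole 4 of 4, a black spot about 12 mm across on the rim's centre line (too small for a fingertip, which simply rests on the rim). Point on the rim's top surface, at the hole's centre. Holes are numbered from the mould's +y end to its -y end, 54 mm apart along the arc. The one to start from depends on where the blue natch is.
- mid12 (a point): Point on the rim's top surface and centre line, half-way along the arc between holes 1 and 2; nothing marks it.
- mid23 (a point): Point on the rim's top surface and centre line, half-way along the arc between holes 2 and 3; nothing marks it.
- mid34 (a point): Point on the rim's top surface and centre line, half-way along the arc between holes 3 and 4; nothing marks it.
- blue (a point): Blue plastic natch (locating button), loose, 20 g, 22 mm across and 12 mm high, standing on the rim 45 mm along the arc beyond hole 1 or hole 4, whichever end is the START. Point at its centre, 6 mm above the rim.
- orange (a point): Orange plastic natch of the same size, at the rim's other end, where the trace FINISHES. Point at its centre, 6 mm above the rim.
- offcut (a point): Smaller piece of plaster mould, about 130 x 100 mm and 50 mm high, standing loose on the bench; it is to be left alone. Point at half height in the middle of its rim.
- hammer_grip (a point): Hammer with a yellow handle, lying on the bench; to be left alone. Point on its handle.
- brush_grip (a point): Bench brush lying on the bench; to be left alone. Point on its handle.
- jar_mid (a point): Amber jar with a steel cap, 72 mm across and 100 mm high; to be left alone. Point at its centre.

How it is judged:
By the outcome, as a careful person would: the job done as asked, in the order asked, and still so for the second after the job is handed in, while the arm keeps its last pose, push and grip.
It also fails if it takes over 42 s, if anything falls off the work surface, if the arm or the gripper's body presses on something with over 40 N, if the wrist force passes 120 N, or if a joint passes its speed limit or range.

## Working session

There is one attempt and no reset: what is moved stays moved. The work goes in short steps, Python scripts to look and compute and a tool call to move; the robot and the scene stay as the last step left them, time stands still between calls to the robot, and variables do not carry over. Pictures are saved under pics/ and viewed, about 8 in all and at most 12, crops included, and the job is handed in when it is done.

Besides the shell and the picture viewer there is one more tool, called as name(argument=value, ...), one argument or row to a line, values as JSON. play_rows: Moves the arm, as the interface text tells. Its arguments: {"type":"object","properties":{"plan":{"type":"array"}},"required":["plan"]}

```bash
mkdir -p pics; ls
python3 - <<'E'
from plant import manip
import cv2,numpy as np,pickle
s=manip.state();print(s)
for n in("top","side"):
    f=manip.grab_frame(n);pickle.dump(f,open(n+'.pkl','wb'));cv2.imwrite(f'pics/{n}1.png',f['img'][:,:,::-1]);print(n,{k:f[k] for k in f if k not in('img','range_z')})
E
```

```text
pics
{'time': 0.0, 'joint_pos': array([-1.38297700e+00,  5.33319130e-02,  1.61430123e+00,  5.21721960e-07,
        1.47601141e+00, -1.18983298e-01]), 'joint_vel': array([-0.00084802, -0.00096705,  0.00160778,  0.00067256,  0.00020939,
        0.00157867]), 'joint_efforts': array([-3.23190661e-04, -3.93682730e+01, -3.70180857e+01, -1.53599372e-04,
        7.20401396e-03, -1.32637197e-05]), 'tool_pos': array([ 0.18864975, -0.59518928,  0.23007417]), 'tool_rot': array([-0.10732108, -0.69877813, -0.10877114,  0.69882769]), 'contact_force': array([1.01010976, 0.56759004, 0.28723567]), 'ft_torque': array([-0.01609105,  0.01010463, -0.04554247]), 'gripper_width': 0.9983884807602064}
top {'fx': 500.4485955658283, 'fy': 500.4485955658283, 'cx': 317.701581937535, 'cy': 205.55623799625374, 'origin': array([0.3834596 , 0.03683412, 1.25600296]), 'rotation': array([-0.69500849, -0.0474844 ,  0.03680796,  0.71648698])}
side {'fx': 479.496077167583, 'fy': 479.496077167583, 'cx': 313.1700803160947, 'cy': 205.26825785942037, 'origin': array([-0.09164942,  0.67683574,  0.96615237]), 'rotation': array([-0.35113699, -0.14168979,  0.34893208,  0.85724747])}
```

View pics/top1.png

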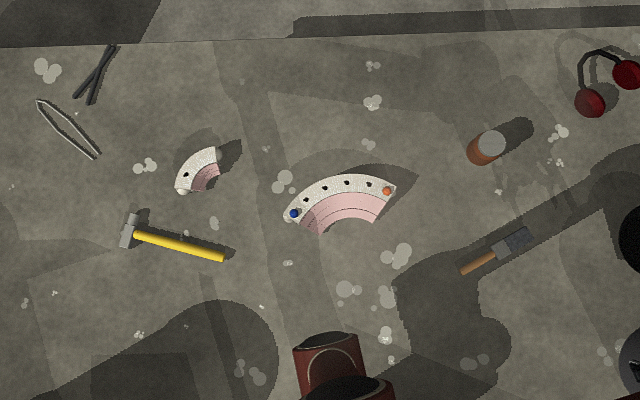

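View pics/side1.png

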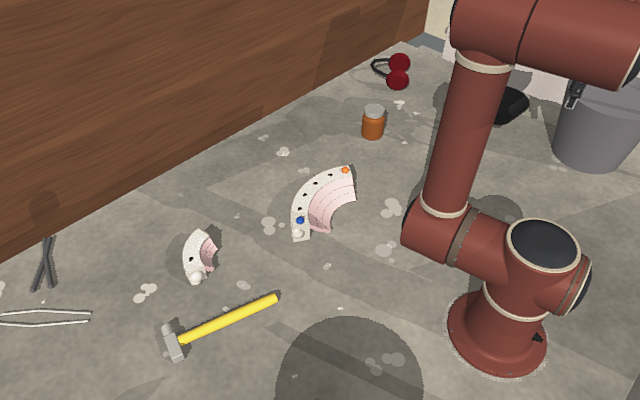

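The top view shows blue natch at (294,213), then holes at (306,199), (325,187), (347,182), (368,184), and orange at (387,191). Blue is on the +y end, so I start at hole 1. The side view agrees, with blue at (300,220) and orange at (346,170).

```bash
cat > h.py <<'E'
import numpy as np,cv2
from scipy.spatial.transform import Rotation as R
from scipy.optimize import least_squares
def rot(q): return R.from_quat([q[1],q[2],q[3],q[0]])
def ray(f,uv):
    uv=np.atleast_2d(uv).astype(float)
    d=np.c_[(uv[:,0]-f['cx'])/f['fx'],-(uv[:,1]-f['cy'])/f['fy'],-np.ones(len(uv))]
    return rot(f['rotation']).apply(d)
def plane(f,uv,z):
    d=ray(f,uv);o=f['origin'];return o+d*((z-o[2])/d[:,2])[:,None]
def blobs(m,lo,hi):
    n,_,st,c=cv2.connectedComponentsWithStats(m.astype(np.uint8));return [(c[i],st[i,4]) for i in range(1,n) if lo<=st[i,4]<=hi]
def feats(f,box):
    x0,y0,x1,y1=box;im=f['img'][y0:y1,x0:x1].astype(int);r,g,b=im[...,0],im[...,1],im[...,2]
    # holes: dark blobs enclosed by bright rim
    white=(im.min(2)>120).astype(np.uint8);near=cv2.erode(cv2.morphologyEx(white,cv2.MORPH_CLOSE,np.ones((9,9))),np.ones((3,3)))
    o=np.array([x0,y0])
    out={}
    for k,m in dict(hole=(im.max(2)<80)&(near>0),blue=(b>r+50),orange=(r>b+80)&(r>150)).items():
        out[k]=[(c+o,a) for c,a in blobs(m,4,800)]
    return out
def arc(p,s): # p=x,y,yaw of mould; s arc length from middle, + toward +y
    a=np.asarray(s)/.17;l=np.c_[.17*np.cos(a)-.17,.17*np.sin(a)]
    c,sn=np.cos(p[2]),np.sin(p[2]);return np.array(p[:2])+l@np.array([[c,sn],[-sn,c]])
S=np.array([.081,.027,-.027,-.081])
E
python3 - <<'E'
from h import *
import pickle
for n,box in(('top',(275,160,415,240)),('side',(280,155,362,245))):
    f=pickle.load(open(n+'.pkl','rb'));F=feats(f,box)
    for k in F:
        z=.06 if k=='hole' else .066
        for c,a in F[k]:
            u,v=np.round(c).astype(int);P=plane(f,c,z)[0]
            d=f['range_z'][v,u];print(n,k,c.round(1),a,P.round(4),'depthpt',(f['origin']+ray(f,c)[0]*d).round(4))
E
```

```text
top hole [346.3 182.2] 15 [ 0.5818 -0.0181  0.06  ] depthpt [ 0.5808 -0.0178  0.0658]
top hole [368.6 183.6] 14 [ 0.5765 -0.0718  0.06  ] depthpt [ 0.5768 -0.0719  0.0583]
top hole [324.5 187.5] 15 [0.5706 0.035  0.06  ] depthpt [0.5707 0.035  0.0591]
top hole [305.5 199.3] 13 [0.5432 0.0819 0.06  ] depthpt [0.5427 0.0817 0.0637]
top hole [296.1 211.9] 15 [0.5133 0.1051 0.06  ] depthpt [0.512  0.1045 0.0717]
top blue [293.1 213.2] 50 [0.5097 0.1122 0.066 ] depthpt [0.5093 0.1119 0.0703]
top orange [385.9 191.3] 41 [ 0.5557 -0.1118  0.066 ] depthpt [ 0.5549 -0.1111  0.0715]
side hole [330.2 174.4] 5 [ 0.5765 -0.0742  0.06  ] depthpt [ 0.5736 -0.0709  0.064 ]
side hole [315.2 182.6] 5 [ 0.583  -0.0204  0.06  ] depthpt [ 0.5823 -0.0197  0.0609]
side hole [304.4 194.4] 5 [0.5711 0.0334 0.06  ] depthpt [0.5715 0.033  0.0595]
side hole [299.  208.2] 6 [0.5446 0.0796 0.06  ] depthpt [0.5453 0.079  0.059 ]
side blue [299.5 220. ] 44 [0.5096 0.1119 0.066 ] depthpt [0.5065 0.1148 0.0706]
side orange [344.9 169.5] 37 [ 0.5565 -0.1134  0.066 ] depthpt [ 0.5515 -0.1074  0.0729]
```

```bash
cat >> h.py <<'E'
def fit(H,B=None,w=1):
    return least_squares(lambda p:(arc(p,S)-H).ravel(),[.57,.0,.1])
def tool(s,target):  # world target -> tool shift mm
    return rot(s['tool_rot']).inv().apply(np.array(target)-s['tool_pos'])*1e3
E
python3 - <<'E'
from h import *
from plant import manip
T=np.array([[.5432,.0819],[.5706,.035],[.5818,-.0181],[.5765,-.0718]]);D=np.array([[.5446,.0796],[.5711,.0334],[.583,-.0204],[.5765,-.0742]])
for H in(T,D,(T+D)/2):
    r=fit(H);print(r.x.round(4),(r.fun*1e3).round(1))
p=r.x;print(arc(p,[.126,*S,-.126]).round(4))
s=manip.state();print(rot(s['tool_rot']).as_matrix().round(4))
for q in arc(p,S):print(tool(s,[*q,.2]).round(1))
E
```

```text
[0.5783 0.009  0.2126] [ 0.2 -0.7 -0.  -0.2  0.1  0.3 -0.2  0.6]
[0.5791 0.0068 0.2063] [ 0.  -0.4  0.4 -0.8 -0.5  0.4  0.1  0.8]
[0.5787 0.0079 0.2095] [ 0.1 -0.6  0.2 -0.5 -0.2  0.4 -0.1  0.7]
[[ 0.5112  0.1109]
 [ 0.544   0.0802]
 [ 0.571   0.0337]
 [ 0.5822 -0.0189]
 [ 0.5764 -0.0723]
 [ 0.559  -0.1137]]
[[-3.000e-04  3.020e-01 -9.533e-01]
 [ 1.800e-03 -9.533e-01 -3.020e-01]
 [-1.000e+00 -1.800e-03 -2.000e-04]]
[  31.3 -536.5 -542.7]
[  31.2 -484.1 -554.5]
[  31.1 -430.5 -549.3]
[  31.  -381.3 -527.6]
```

play_rows(
  plan=[
    [2, -40, -40, 0, 1],
    [5, -80, -80, 0, 1],
    [8, -120, -120, 0, 1],
    [10, -160, -160, 0, 1],
    [10, -200, -200, 0, 1],
    [10, -240, -240, 0, 1],
    [10, -275, -275, 0, 1],
    [10, -300, -300, 0, 1],
  ],
)

```text
time: 1.1
tool_pos: [0.3845, -0.2172, 0.2209]
tool_rot: [-0.108, -0.699, -0.109, 0.699]
contact_force: [0.3, 0.2, 0.0]
gripper_width: 0.001
```

play_rows(
  plan=[
    [5, -40, -40, 0, 1],
    [15, -80, -80, 0, 1],
    [30, -120, -120, 0, 1],
    [40, -160, -160, 0, 1],
    [50, -195, -195, 0, 1],
    [55, -220, -225, 0, 1],
    [60, -236, -243, 0, 1],
    [60, -236, -243, 0, 1],
  ],
)

```text
time: 2.1
tool_pos: [0.5442, 0.0803, 0.1602]
tool_rot: [-0.109, -0.698, -0.109, 0.699]
contact_force: [0.3, 0.2, -0.6]
gripper_width: 0.004
```

```bash
cat > chk.py <<'E'
from h import *
from plant import manip
p=np.array([.5787,.0079,.2095])
def show():
    s=manip.state();print(s['time'],s['tool_pos'].round(4),s['contact_force'].round(2),s['gripper_width'],rot(s['tool_rot']).as_matrix()[:,0].round(4))
    for q in arc(p,S):print(tool(s,[*q,.06]).round(1))
    return s
E
python3 - <<'E'
from chk import *
show()
f=manip.grab_frame('wrist');cv2.imwrite('pics/w1.png',f['img'][:,:,::-1]);import pickle;pickle.dump(f,open('w.pkl','wb'));print(f['origin'],f['rotation'])
E
```

```text
2.1 [0.5442 0.0803 0.1602] [ 0.33  0.24 -0.62] 0.0035281022249374007 [-2.3e-03 -1.0e-04 -1.0e+00]
[ 1.002e+02  1.000e-01 -0.000e+00]
[100.1  52.6 -11.6]
[100.1 106.1  -6.3]
[100.1 155.2  15.5]
[0.60839148 0.10096742 0.30214861] [ 0.80027958 -0.10763958  0.07903633 -0.58456785]
```

View pics/w1.png

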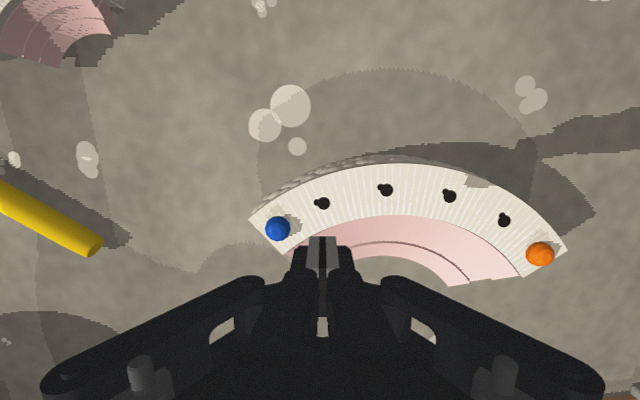

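The wrist view shows the closed fingers, with holes at (323,203), (386,190), (450,196) and (504,221), blue at (278,228) and orange at (540,254). I'll cross-check it against the pose fit.

Run:
```python
from chk import *
import pickle
f=pickle.load(open('w.pkl','rb'));F=feats(f,(240,150,580,235))
H=[]
for c,a in F['hole']:
    P=plane(f,c,.06)[0];print(c.round(1),a,P.round(4));
    if 40<a: H.append(P[:2])
print(f['fx'],arc(p,S).round(4).tolist())
H=np.array(sorted(H,key=lambda q:-q[1]));print(len(H))
if len(H)==4: r=fit(H);print(r.x.round(4),(r.fun*1e3).round(1),arc(r.x,S).round(4).tolist())
d=f['range_z'];
for u,v in((350,190),(420,190),(480,205)):print((f['origin']+ray(f,(u,v))[0]*d[v,u]).round(4))
```

```text
[378.6 186.8] 9 [0.5715 0.04   0.06  ]
[315.7 202. ] 18 [0.5431 0.086  0.06  ]
[502.  213.6] 8 [ 0.5816 -0.0685  0.06  ]
297.6232938044062 [[0.544, 0.0802], [0.571, 0.0338], [0.5822, -0.0188], [0.5764, -0.0723]]
0
[0.5615 0.0616 0.059 ]
[0.5794 0.0058 0.0592]
[ 0.5829 -0.0473  0.06  ]
```

Run:
```python
from chk import *
import pickle
f=pickle.load(open('w.pkl','rb'));im=f['img']
H=[]
for u,v in((323,203),(386,190),(450,196),(504,221)):
    m=np.zeros((400,640));m[v-9:v+10,u-9:u+10]=im[v-9:v+10,u-9:u+10].max(2)<60
    m=cv2.morphologyEx(m.astype(np.uint8),cv2.MORPH_OPEN,cv2.getStructuringElement(cv2.MORPH_ELLIPSE,(7,7)))
    c=max(blobs(m,10,400),key=lambda t:t[1]);P=plane(f,c[0],.06)[0];H.append(P[:2]);print(c[0].round(1),c[1],P.round(4))
r=fit(np.array(H));print(r.x.round(4),(r.fun*1e3).round(1),arc(r.x,S).round(4).tolist());print(arc(p,S).round(4).tolist())
```

```text
[322.9 203. ] 104 [0.5441 0.0799 0.06  ]
[385.8 189.6] 104 [0.5711 0.0335 0.06  ]
[449.2 195.7] 110 [ 0.5824 -0.0191  0.06  ]
[503.8 220.6] 100 [ 0.5764 -0.0728  0.06  ]
[0.5788 0.0075 0.2087] [-0.   0.   0.1 -0.1 -0.1 -0.1  0.1  0.1] [[0.5441, 0.0799], [0.5711, 0.0334], [0.5823, -0.0192], [0.5764, -0.0727]]
[[0.544, 0.0802], [0.571, 0.0338], [0.5822, -0.0188], [0.5764, -0.0723]]
```

All views agree to 0.5 mm, so I descend to about 5 mm above hole 1.

play_rows(
  plan=[
    [25, 0, 0, 0, 1],
    [50, 0, 0, 0, 1],
    [70, 0, 0, 0, 1],
    [82, 0, 0, 0, 1],
    [90, 0, 0, 0, 1],
    [95, 0, 0, 0, 1],
    [95, 0, 0, 0, 1],
    [95, 0, 0, 0, 1],
  ],
)

```text
time: 3.15
tool_pos: [0.545, 0.0792, 0.0669]
tool_rot: [0.108, 0.699, 0.108, -0.698]
contact_force: [-0.5, 0.3, -1.3]
gripper_width: -0.001
```

play_rows(
  plan=[
    [0, 0, 0, 0, 1],
    [0, 0, 0, 0, 1],
    [0, 0, 0, 0, 1],
    [0, 0, 0, 0, 1],
  ],
)

```text
time: 3.65
tool_pos: [0.5445, 0.0792, 0.0663]
tool_rot: [0.108, 0.699, 0.108, -0.699]
contact_force: [-0.6, -0.9, 0.1]
gripper_width: 0.001
```

Run:
```python
from chk import *
s=show()
a=np.linspace(.081,-.081,25)
P=arc([.5788,.0075,.2087],a)
print([tool(s,[*q,.065]).round(1).tolist() for q in P])
```

```text
3.65 [0.5445 0.0792 0.0663] [-0.64 -0.93  0.1 ] 0.0011050030375558727 [ 0.  0. -1.]
[ 6.3 -1.2  0.2]
[  6.3  51.3 -11.6]
[  6.3 104.8  -6.3]
[  6.3 154.   15.3]
[[1.3, -0.8, 0.2], [1.3, 5.6, -2.2], [1.3, 12.0, -4.3], [1.3, 18.5, -6.2], [1.3, 25.0, -7.8], [1.3, 31.6, -9.1], [1.3, 38.3, -10.2], [1.3, 45.0, -11.0], [1.3, 51.7, -11.6], [1.3, 58.5, -11.8], [1.3, 65.2, -11.8], [1.3, 72.0, -11.6], [1.3, 78.7, -11.0], [1.3, 85.4, -10.3], [1.3, 92.1, -9.2], [1.3, 98.7, -7.9], [1.3, 105.2, -6.3], [1.3, 111.7, -4.4], [1.3, 118.1, -2.3], [1.3, 124.5, 0.0], [1.3, 130.7, 2.6], [1.3, 136.8, 5.5], [1.3, 142.8, 8.6], [1.3, 148.7, 11.9], [1.3, 154.4, 15.4]]
```

play_rows(
  plan=[
    [0.5, 6, -2.2, 0, 1],
    [1, 12.5, -4.4, 0, 1],
    [1.5, 19, -6.2, 0, 1],
    [1.5, 25.5, -7.9, 0, 1],
    [1.5, 32, -9.2, 0, 1],
    [1.5, 38.5, -10.3, 0, 1],
    [1.5, 45.5, -11.1, 0, 1],
    [1.5, 52, -11.6, 0, 1],
  ],
)

```text
time: 4.65
tool_pos: [0.5715, 0.0327, 0.0648]
tool_rot: [-0.108, -0.699, -0.108, 0.699]
contact_force: [-0.4, -0.2, -0.8]
gripper_width: 0.001
```

play_rows(
  plan=[
    [0, 0, 0, 0, 1],
    [0, 0, 0, 0, 1],
    [0, 0, 0, 0, 1],
    [0, 0, 0, 0, 1],
    [0, 0, 0, 0, 1],
    [0, 0, 0, 0, 1],
    [0, 0, 0, 0, 1],
  ],
)

```text
time: 5.52
tool_pos: [0.5713, 0.0331, 0.0648]
tool_rot: [0.108, 0.699, 0.108, -0.699]
contact_force: [0.2, 0.6, -0.3]
gripper_width: -0.003
```

Run:
```python
from chk import *
s=show()
```

```text
5.525 [0.5713 0.0331 0.0648] [ 0.22  0.56 -0.35] -0.0031218280330251227 [ 0.  0. -1.]
[  4.8 -53.2  11.8]
[ 4.8 -0.7  0.1]
[ 4.8 52.8  5.3]
[  4.8 102.   27. ]
```

play_rows(
  plan=[
    [0, 6.8, -0.2, 0, 1],
    [0, 13.5, -0.2, 0, 1],
    [0, 20.3, 0, 0, 1],
    [0, 27, 0.6, 0, 1],
    [0, 33.7, 1.3, 0, 1],
    [0, 40.4, 2.4, 0, 1],
    [0, 47, 3.7, 0, 1],
    [0, 53.3, 5.3, 0, 1],
  ],
)

```text
time: 6.52
tool_pos: [0.5824, -0.0198, 0.0648]
tool_rot: [-0.108, -0.699, -0.108, 0.699]
contact_force: [0.8, -0.2, -0.0]
gripper_width: 0.001
```

play_rows(
  plan=[
    [0, 0, 0, 0, 1],
    [0, 0, 0, 0, 1],
    [0, 0, 0, 0, 1],
    [0, 0, 0, 0, 1],
    [0, 0, 0, 0, 1],
    [0, 0, 0, 0, 1],
    [0, 0, 0, 0, 1],
  ],
)

```text
time: 7.4
tool_pos: [0.5823, -0.0193, 0.0648]
tool_rot: [0.108, 0.699, 0.108, -0.699]
contact_force: [-0.2, 0.1, -0.2]
gripper_width: -0.001
```

play_rows(
  plan=[
    [0, 6.5, 1.9, 0, 1],
    [0, 12.9, 4, 0, 1],
    [0, 19.3, 6.3, 0, 1],
    [0, 25.5, 8.9, 0, 1],
    [0, 31.6, 11.8, 0, 1],
    [0, 37.6, 14.9, 0, 1],
    [0, 43.5, 18.2, 0, 1],
    [0, 49.2, 21.7, 0, 1],
  ],
)

```text
time: 8.4
tool_pos: [0.5764, -0.0732, 0.0648]
tool_rot: [-0.108, -0.699, -0.108, 0.699]
contact_force: [0.3, 0.8, 0.1]
gripper_width: 0.001
```

play_rows(
  plan=[
    [0, 0, 0, 0, 1],
    [0, 0, 0, 0, 1],
    [0, 0, 0, 0, 1],
    [0, 0, 0, 0, 1],
    [0, 0, 0, 0, 1],
    [0, 0, 0, 0, 1],
    [0, 0, 0, 0, 1],
  ],
)

```text
time: 9.28
tool_pos: [0.5765, -0.0728, 0.0648]
tool_rot: [0.108, 0.699, 0.108, -0.699]
contact_force: [0.4, 0.5, -0.4]
gripper_width: -0.003
```

Run:
```python
from chk import *
s=show()
```

```text
9.275 [ 0.5765 -0.0728  0.0648] [ 0.41  0.48 -0.35] -0.0034707348754080473 [ 0. -0. -1.]
[   4.8 -155.7  -15.2]
[   4.8 -103.2  -26.9]
[  4.8 -49.7 -21.7]
[ 4.8 -0.5 -0. ]
```

Now I'll lower slowly to touch.

play_rows(
  plan=[
    [1, 0, 0, 0, 1],
    [2, 0, 0, 0, 1],
    [2.5, 0, 0, 0, 1],
    [3, 0, 0, 0, 1],
    [3.5, 0, 0, 0, 1],
    [3.5, 0, 0, 0, 1],
    [3.5, 0, 0, 0, 1],
    [3.5, 0, 0, 0, 1],
  ],
)

```text
time: 10.28
tool_pos: [0.5765, -0.0728, 0.0614]
tool_rot: [0.108, 0.699, 0.108, -0.699]
contact_force: [-0.2, 0.4, -0.1]
gripper_width: 0.005
```

play_rows(
  plan=[
    [0.3, 0, 0, 0, 1],
    [0.5, 0, 0, 0, 1],
    [0.5, 0, 0, 0, 1],
    [0.5, 0, 0, 0, 1],
  ],
)

```text
time: 10.78
tool_pos: [0.5765, -0.0728, 0.0608]
tool_rot: [-0.108, -0.699, -0.108, 0.699]
contact_force: [-0.3, -1.3, 0.7]
gripper_width: -0.001
```

play_rows(
  plan=[
    [0.2, 0, 0, 0, 1],
    [0.4, 0, 0, 0, 1],
    [0.4, 0, 0, 0, 1],
    [0.4, 0, 0, 0, 1],
  ],
)

```text
time: 11.28
tool_pos: [0.5765, -0.0728, 0.0604]
tool_rot: [-0.108, -0.699, -0.108, 0.699]
contact_force: [0.1, 0.2, -0.1]
gripper_width: 0.001
```

play_rows(
  plan=[
    [0.2, 0, 0, 0, 1],
    [0.4, 0, 0, 0, 1],
    [0.4, 0, 0, 0, 1],
  ],
)

```text
time: 11.65
tool_pos: [0.5765, -0.0728, 0.0601]
tool_rot: [0.108, 0.699, 0.108, -0.699]
contact_force: [-0.1, 0.1, 1.1]
gripper_width: -0.002
```

play_rows(
  plan=[
    [0.2, 0, 0, 0, 1],
    [0.2, 0, 0, 0, 1],
    [0.2, 0, 0, 0, 1],
  ],
)

```text
time: 12.02
tool_pos: [0.5765, -0.0728, 0.0601]
tool_rot: [-0.108, -0.699, -0.108, 0.699]
contact_force: [-1.8, 0.3, 2.8]
gripper_width: 0.002
```

play_rows(
  plan=[
    [0.1, 0, 0, 0, 1],
    [0.1, 0, 0, 0, 1],
    [0.1, 0, 0, 0, 1],
    [0.1, 0, 0, 0, 1],
  ],
)

```text
time: 12.52
tool_pos: [0.5765, -0.0728, 0.06]
tool_rot: [-0.108, -0.699, -0.108, 0.699]
contact_force: [-1.8, 0.3, 5.0]
gripper_width: 0.0
```

Run:
```python
from chk import *
s=show()
import pickle
f=manip.grab_frame('side');g=manip.grab_frame('wrist')
print(manip.state()['contact_force'])
k=cv2.resize(f['img'][140:260,260:400],None,fx=3,fy=3)
w=cv2.resize(g['img'],(576,360))
k=k[:,:,:];cv2.imwrite('pics/end.png',np.hstack([k[:,:220],w])[:,:,::-1] if 0 else cv2.vconcat([cv2.resize(k,(320,274)),cv2.resize(w,(320,200))])[:,:,::-1])
f0=pickle.load(open('side.pkl','rb'))
for n,q in(('before',f0),('after',f)):
    F=feats(q,(280,155,362,245));print(n,{k:[(c.round(1).tolist(),int(a)) for c,a in v] for k,v in F.items()})
```

```text
12.525 [ 0.5765 -0.0728  0.06  ] [-1.79  0.26  4.98] 0.00011337921931095054 [-1.e-04 -0.e+00 -1.e+00]
[   0.  -155.7  -15.2]
[   0.  -103.2  -26.9]
[  0.  -49.7 -21.7]
[ 0.  -0.5 -0. ]
[-2.76294626  1.27171532  4.54126014]
before {'hole': [([330.2, 174.4], 5), ([315.2, 182.6], 5), ([304.4, 194.4], 5), ([299.0, 208.2], 6)], 'blue': [([299.5, 220.0], 44)], 'orange': [([344.9, 169.5], 37)]}
after {'hole': [([325.9, 166.8], 82), ([315.2, 182.6], 5), ([304.4, 194.4], 5), ([299.0, 208.2], 6)], 'blue': [([299.5, 220.0], 44)], 'orange': [([344.8, 169.6], 38)]}
```

View pics/end.png

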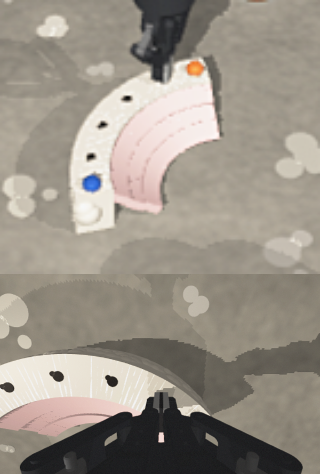

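The picture shows the fingertips resting on hole 4, with three holes still visible and both natches where they were. The force is a gentle 4.5–5 N, so I'm handing in.

```bash
python3 -c "
from plant import manip
print(manip.job_done());print(manip.state()['contact_force'])"
```

```text
the job is handed in; nothing more can be done
None
the job is handed in; nothing more can be done
```

I traced the rim from hole 1 (next to the blue natch) to hole 4 (next to the orange natch), and handed the job in with the fingertips resting at hole 4. The closed fingers pointed straight down and ran about 5–6 mm above the rim. They paused for more than half a second over each hole.

**Position:** the hole positions from the top, side and wrist cameras agreed to about 2 mm. The final position used was within 0.5 mm of the wrist view.

**Final contact:** the fingertips are about 0.5 mm from hole 4's centre at the height of the rim top (60.0 mm). They press down with about 5 N, plus 2–3 N of sideways force.

**Nothing moved:** in the side view, both natches and the three visible holes are within 0.1 pixel of where they started. I did not re-measure the other bench items, but the arm did not go near them.

The job took about 12.6 s of the 42 s allowed. One wrist-camera measurement failed because its mask clipped the holes; I redid it with a simpler mask and it then matched. The final force could not be read after hand-in.

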